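# Close the inlet and pull the filter of a bench dust extractor

### The job

The hose is off the small dust extractor: before its filter is pulled, push the round stopper that fits the suction inlet fully home, flush with the inlet's collar. Then swing the filter cover fully open, draw the filter cassette up out of its shaft and present it over the middle of the steel waste tray: finish while still holding it there in the gripper, upright, still, clear of the tray and the extractor, with its underside a good 5 cm above the tray's rim. Leave the stopper home and the cover open, and do not shift the tray or the other loose things on the bench.

Things in the scene. Friction and masses are not known exactly. Their poses are not given: they have to be found in the camera images.
- extractor: Fixed dust extractor, light grey tub, grey head, 240 (x) x 300 (y) x 140 mm to its deck. Origin: centre of its underside; x to its back, y to its left seen from the robot, z up. On the deck: suction collar at x -45, y -90; filter cover 156 mm wide over the shaft at x 0, y 55; at the right back a motor hump (x 37 to 119, y -146 to -21, 34 tall) with a carrying handle up to 207 mm above the bench.
- inlet (a point): Centre of the rim of the round aluminium suction collar, 170 mm above the bench; z up. Collar 82 mm outside, standing 30 mm above the deck. Bore 53 mm; the top 5 mm is a 71 mm counterbore whose ledge carries the stopper's flange, so that the seated flange is flush with the rim.
- stopper: Black round stopper that fits the inlet: nose 50 mm in diameter, 22 mm long, tapered tip; flange 66 mm in diameter, 5 mm thick; on top an upright grip bar 46 (along its x) x 14 (along its y) x 26 mm tall. 53 mm tall in all, 70 to 120 g. It stands on its nose on the bench in one of three places in front of the tray. Origin: centre of the nose's underside, z up through the bar.
- stopper_face (a point): Point on the stopper: centre of the flange's upper face, 27 mm above the stopper's origin, at the foot of the grip bar. Stopper fully home: this point coincides with the inlet point.
- flap (a joint): Opening angle of the filter cover in rad: 0 shut, 1.95 fully open (leaning back past upright). It may start slightly ajar. The hinge lies along the extractor's y axis at the cover's back edge; its friction holds the cover wherever it is left (about 2 to 3 N at the bow moves it).
- flap_bar (a point): Middle of the cover's bow handle: round steel bar 10 mm thick, 84 mm long, along the extractor's y, 36 mm in front of the cover's front wall (31 mm free gap); shut, it lies 24 mm above the deck (164 above the bench). It can turn between the fingers as the cover swings. The cover is a dark domed shell, 101 mm from hinge to front wall, 35 mm tall above the deck.
- flap_hinge (a point): Middle of the cover's hinge line, 150 mm above the bench; its y axis is the hinge axis (the extractor's y). The bar moves on an arc of 139 mm radius about it; shut, the bar lies 138 mm in front of it (extractor -x) and 14 mm above it.
- filter: Filter cassette under the cover: grey frame, pale pleats, 44 (x) x 130 (y) x 95 mm tall, plus a grip block 36 (x) x 14 (y) x 30 mm tall centred on top; 150 to 310 g. Its shaft is 50 x 136 mm (3 mm play); frame top 8 mm below the deck, block top 22 mm above it. Origin: centre of its underside, z up; block from 95 to 125 mm above it. It clears the shaft after rising 103 mm.
- tray: Open steel waste tray, 220 (x) x 200 (y) x 50 mm, wall 4 mm, empty, 0.9 kg, standing loose on the bench left of the extractor. Origin: centre of its underside.
- small_stopper: Bystander: smaller black stopper of the same kind, nose 32 mm and flange 46 mm in diameter, 49 mm tall; too small for the inlet. Origin: centre of its underside.
- reducer: Bystander: grey plastic hose reducer, a stepped open tube 58 mm (below) and 42 mm (above) in diameter, 60 mm tall. Origin: centre of its underside.
- bowl: Bystander: small turned wooden bowl, 116 mm in diameter, 52 mm tall, right of the extractor. Origin: centre of its underside.
- goblet: Bystander: small turned wooden goblet, 56 mm in diameter, 115 mm tall, standing between the extractor and the tray. Origin: centre of its underside.
- blank: Bystander: dark round wood blank, 90 mm in diameter, 50 mm tall, right front of the extractor, near the robot. Origin: centre of its underside.
There are look-alikes about, which are no part of the job. Leave any green or turquoise look-alike of the stopper alone.

How it is judged (in metres and radians):
On the way, in this order (a step that is already met when the one before it is completed fails the run):
1. the stopper is fully home in the inlet, flush with the collar (horizontal distance between stopper_face and inlet below 0.004 m and z of stopper_face in the frame of inlet between -0.003 and 0.0025 m and angle between stopper's own z axis and vertical below 0.07 rad), for 0.2 s.
2. the filter cover is swung open past upright (value of joint flap above 1.6 rad), for 0.2 s.
3. the filter is drawn up clear of its shaft, held by the gripper (z of filter in the frame of extractor above 0.14 m and contact force between the fingers and filter above 0.5 N), for 0.1 s.
At the end, for the whole second after the job is handed in: Filter gripped, upright within 0.2 rad, still, centre within 60 mm of the tray's centre, underside 40 mm or more above the tray rim (90 mm above the bench), touching neither tray nor extractor; stopper flush within 2.5 mm and centred within 4 mm; cover open past 1.6 rad (contact force between the fingers and filter above 0.5 N and contact force between filter and extractor below 0.05 N and contact force between filter and tray below 0.05 N and height (world z) of filter above 0.09 m and horizontal distance between filter and tray below 0.06 m and angle between filter's own z axis and vertical below 0.2 rad and linear speed of filter below 0.03 m/s and angular speed of filter below 0.3 rad/s and horizontal distance between stopper_face and inlet below 0.004 m and z of stopper_face in the frame of inlet between -0.003 and 0.0025 m and value of joint flap above 1.6 rad); the arm keeps its last pose, push and grip.
It fails at once if the waste tray is shifted by more than 3 cm (distance of tray from where it was at the start of the episode above 0.03 m).
It fails at once if another thing on the bench is shifted by more than 3 cm (distance of any of small_stopper, reducer, bowl, goblet, blank from where it was at the start of the episode above 0.03 m).
It also fails if it takes over 72 s, if anything falls off the work surface, if the arm or the gripper's body presses on something with over 40 N, if the wrist force passes 120 N, or if a joint passes its speed limit or range.

### The arm

A 6-joint arm with a two-finger parallel gripper is mounted at the origin on the work surface. World frame = base frame: x ahead of the robot, y to its left, z up, the work surface at z = 0. Lengths are in m, angles in degrees, forces in N, time in s.
With the tool pointing down it reaches from about 0.4 to 0.825 m from the base axis. Payload 7 kg.
Tool frame: the origin (TCP) lies at the very end of the fingers, on their centre line; the grasp point (between the pads) lies 19 mm behind it (ctrl.pinch_z is the distance from the TCP to the grasp point, in m); z points along the fingers, x is the direction in which the jaws open and shut, and the axes are right-handed (so a half turn about z gives the same grasp; the last joint's range is limited). The gripper opens to 88 mm and grips with 3 to 60 N. Pads are 19 mm wide; open, the fingers measure 130 mm over their backs; the gripper's body (78 mm by 193 mm) begins 47 mm behind the grasp point.
Start: joints at [-48.123, 20.546, 0.682, 0, -70.136, -16.507], TCP at [0.289, -0.61, 0.227] pointing down, gripper open.
Joint ranges: [-176.03, 176.03], [-82.01, 121.73], [-58.28, 71.71], [-173.87, 95.51], [-174.79, -0.11], [-173.66, 173.66]. Speed limits (degrees/s): [136.94, 136.94, 172.46, 180, 180, 180].

### API

Orientations are given as [roll, pitch, yaw] about the fixed x, y, z axes, in that order (R = Rz(yaw) Ry(pitch) Rx(roll)).
In Python, from plant import ctrl gives the robot as it stands.
- The arm moves only by the tool carry_out, never from a script. Its argument "increments" is a list of rows, each a list of 7 numbers: the turn, a rotation vector about the world's x, y, z in degrees, then the shift along the world's x, y, z in mm, then the closure, from 0 (fully open) to 1 (shut). In form: [[ax, ay, az, dx, dy, dz, grip], ...]. A call has 1 to 20 rows; each row is the pose to reach, as a shift and turn from the pose commanded when the call began; what a row does not reach only later rows make up. A row lasts 1/8 s, in which the tool goes at most 62.5 mm and 10.7 degrees, less where a joint would pass 70% of its speed; a pose out of reach is approached as far as the arm can. A call with a gripper value outside its range is refused whole. The fingers move at their own pace and stop on an object; the grip force is fixed at half the most. Time passes only in rows, so rows that repeat a pose let the fingers close. It gives the time, the measured TCP pose, the force and the opening at its end, in the units of the state.
- ctrl.get_obs(): the state, without advancing time (a new reading comes with each control period).
- ctrl.snapshot(name): name is "scene" or "top" or "wrist"; returns a dict with "pixels" (384x512x3 uint8, blue, green, red), "intrinsics" (3x3 intrinsics, pixels), "rvec" (rotation vector, rad) and "tvec" (3), from world to camera coordinates, as OpenCV has them; the wrist camera has in their place "hand_eye" (4x4, takes a point from camera to tool coordinates, whose origin is the TCP and whose axes are the tool frame's). Camera axes: x right, y down, z forward; pixel columns grow to the right and rows downward; lengths in m; the calibration is good to about 2 mm. A picture is of the moment at which its call begins: read the wrist's pose just before it. There is no depth.
- ctrl.close_job(): hands the job in, once; it reports no verdict.
Trained networks look in a picture, given as the dict that the camera call returned (one of the last four; its "shot" number tells which), for a name from the list of things; names that differ only in an ending like _2 or _b are one class to them, and where a whole thing is asked for, a point or a joint stands for the part that bears it (a point fixed in the world has none). Each returns a list of dicts, best first, with "confidence" (0 to 1); they miss things now and then, are a little off and sometimes report something else, mostly with a low value. They report only what shows in the picture. A call takes as long as a camera call. They do not tell look-alikes from the thing itself.
- ctrl.search_frame(picture, label): "centre" ([x, y, z] in m, in world coordinates, good to about 4 mm: the middle of the surface that is visible of it).
- ctrl.outline_of(picture, label): "pixels" (384x512 bool, what is visible of it).
The state is a dict: "clock": time; "joint_pos": joint angles; "qvel": joint speeds; "tau": joint torques, N m; "tool_pos": TCP position; "orientation": TCP orientation; "force": force on the tool from outside, world axes, zero at the start; "moment": the same for the moment, N m; "opening": finger opening in m.
Only numpy, scipy, OpenCV 4.12 (cv2) and the standard library are available. Lean on these libraries where they do the work, as an engineer would, in place of code of your own. Each camera call takes 0.05 s, during which the arm holds its last target. There are 200 camera calls.

## Working session

There is one attempt and no reset: what is moved stays moved. The work goes in short steps, Python scripts to look and compute and a tool call to move; the robot and the scene stay as the last step left them, time stands still between calls to the robot, and variables do not carry over. Pictures are saved under pics/ and viewed, about 8 in all and at most 12, crops included, and the job is handed in when it is done.

Besides the shell and the picture viewer there is one more tool, called after "Emit:" as name(argument=value, ...), one argument or row to a line, values as JSON. carry_out: Moves the arm, as the interface text tells. Its arguments: {"type":"object","properties":{"increments":{"type":"array"}},"required":["increments"]}

```bash
mkdir -p pics; ls; cat > h.py <<'E'
import numpy as np, cv2
from scipy.spatial.transform import Rotation as R
from plant import ctrl
def save(p,n): cv2.imwrite('pics/'+n,p['pixels'])
def cam(p,obs=None):
    """returns Rcw(world->cam), t, K"""
    K=np.array(p['intrinsics'])
    if 'rvec' in p:
        return cv2.Rodrigues(np.array(p['rvec'],float))[0],np.array(p['tvec'],float).ravel(),K
    T=np.eye(4);T[:3,:3]=R.from_euler('xyz',obs['orientation'],degrees=True).as_matrix();T[:3,3]=obs['tool_pos']
    M=np.linalg.inv(T@np.array(p['hand_eye']));return M[:3,:3],M[:3,3],K
def onplane(c,uv,z):
    Rm,t,K=c;o=-Rm.T@t;d=Rm.T@np.linalg.inv(K)@np.array([uv[0],uv[1],1.]);return o+d*(z-o[2])/d[2]
def proj(c,P):
    Rm,t,K=c;q=K@(Rm@np.array(P,float)+t);return q[:2]/q[2]
E
python3 - <<'E'
from h import *
print(ctrl.get_obs(), ctrl.pinch_z)
for n in ['top','scene']:
    p=ctrl.snapshot(n);save(p,n+'0.png')
    for l in ['extractor','stopper','flap','filter','tray','small_stopper','reducer','bowl','goblet','blank']:
        print(n,l,[(np.round(d['centre'],3).tolist(),round(d['confidence'],2),proj(cam(p),d['centre']).round().tolist()) for d in ctrl.search_frame(p,l)][:4])
E
```

```text
pics
{'clock': 0.0, 'joint_pos': array([-4.81234946e+01,  2.05906680e+01,  6.32828244e-01, -2.02414863e-02,
       -7.01375137e+01, -1.65071214e+01]), 'qvel': array([ 0.04597582, -0.06031538, -0.0150332 ,  0.10511887, -0.07381722,
        0.11511961]), 'tau': array([ 8.72300570e-04, -5.82718885e+01,  2.93068010e+01,  6.99769601e+00,
        6.82326776e-03, -1.58555595e-04]), 'tool_pos': array([ 0.28895995, -0.60945781,  0.2256238 ]), 'orientation': array([-1.79991148e+02, -9.68303479e-02,  1.15362483e+02]), 'force': array([ 0.05566695, -0.49818429,  0.36100742]), 'moment': array([-0.00480679, -0.02859792,  0.04178673]), 'opening': 0.08791297585451495} 0.0188
top extractor [([0.598, -0.192, 0.139], 0.65, [310.0, 153.0])]
top stopper [([0.333, 0.126, 0.026], 0.88, [193.0, 249.0]), ([0.393, 0.236, 0.028], 0.79, [155.0, 227.0]), ([0.597, 0.283, 0.001], 0.28, [146.0, 159.0])]
top flap [([0.588, -0.144, 0.173], 0.85, [293.0, 154.0]), ([0.378, 0.318, 0.033], 0.27, [126.0, 232.0])]
top filter []
top tray [([0.596, 0.284, 0.006], 0.89, [145.0, 159.0])]
top small_stopper [([0.374, 0.32, 0.032]
[... 693 characters left out ...]
0.62, [249.0, 224.0]), ([0.404, 0.228, 0.026], 0.5, [327.0, 178.0]), ([0.283, 0.247, 0.025], 0.49, [310.0, 157.0])]
scene flap [([0.604, -0.152, 0.173], 0.83, [250.0, 224.0])]
scene filter []
scene tray [([0.596, 0.292, 0.004], 0.65, [384.0, 213.0])]
scene small_stopper [([0.442, 0.133, 0.019], 0.58, [309.0, 195.0])]
scene reducer [([0.394, 0.325, 0.033], 0.72, [349.0, 166.0])]
scene bowl [([0.494, -0.473, 0.028], 0.8, [104.0, 286.0]), ([0.401, 0.224, 0.027], 0.35, [326.0, 177.0]), ([0.341, -0.311, 0.05], 0.29, [153.0, 215.0])]
scene goblet [([0.697, 0.084, 0.09], 0.92, [356.0, 240.0])]
scene blank [([0.342, -0.312, 0.05], 0.71, [153.0, 215.0]), ([0.442, 0.133, 0.021], 0.57, [309.0, 195.0])]
```

```bash
python3 - <<'E'
import cv2
im=cv2.imread('pics/top0.png'); cv2.imwrite('pics/t0.png',cv2.resize(im[70:320,80:440],None,fx=2.2,fy=2.2,interpolation=cv2.INTER_CUBIC))
E
```

```text
(no output)
```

View pics/t0.png

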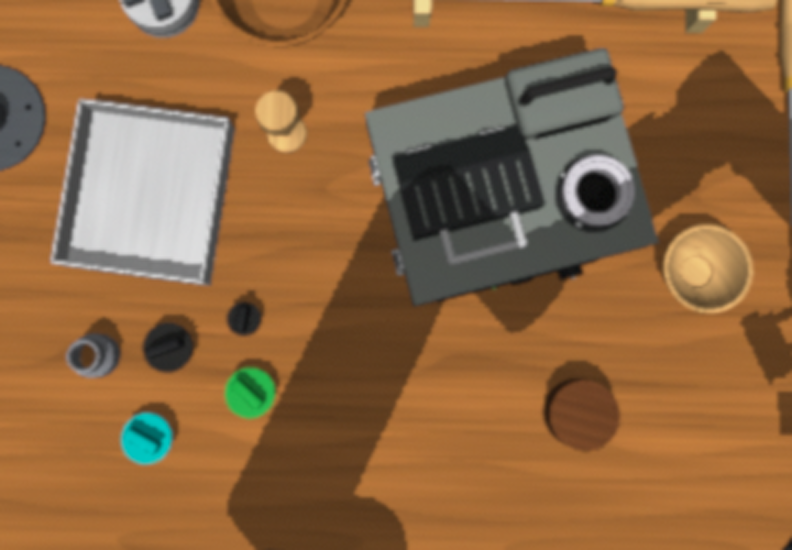

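The black stopper is at crop (168,347), i.e. world ~(0.393, 0.236). The small stopper is at (244,317), and the green and turquoise look-alikes are below it. The collar is at (597,190) and the bow at (450,260)-(520,240).

```bash
python3 - <<'E'
from h import *
p=ctrl.snapshot('top');c=cam(p)
f=lambda x,y:(x/2.2+80,y/2.2+70)
for n,uv,z in [('BL',(367,113),.14),('FL',(415,303),.14),('FR',(655,243),.14),('collar',(597,190),.17),('barL',(450,260),.164),('barR',(522,242),.164),('stopper',(168,347),.03),('b1',(150,357),.053),('b2',(187,337),.053)]:
    print(n,onplane(c,f(*uv),z).round(3))
w=ctrl.snapshot('wrist');print(np.round(w['hand_eye'],3),w['intrinsics'])
E
```

```text
BL [ 0.681 -0.023  0.14 ]
FL [ 0.453 -0.086  0.14 ]
FR [ 0.531 -0.37   0.14 ]
collar [ 0.587 -0.293  0.17 ]
barL [ 0.502 -0.125  0.164]
barR [ 0.525 -0.208  0.164]
stopper [0.393 0.233 0.03 ]
b1 [0.38  0.249 0.053]
b2 [0.406 0.203 0.053]
[[ 1.     0.001  0.    -0.   ]
 [-0.001  0.961  0.278 -0.076]
 [-0.    -0.278  0.961 -0.158]
 [ 0.     0.     0.     1.   ]] [[297.41412296   0.         255.98828203]
 [  0.         297.41412296 192.77962057]
 [  0.           0.           1.        ]]
```

Emit:
carry_out(
  increments=[
    [0,0,10,60,80,100,0],
    [0,0,20,191,390,174,0],
    [0,0,20,191,390,174,0],
    [0,0,20,191,390,174,0],
    [0,0,20,191,390,174,0],
    [0,0,20,191,390,174,0],
    [0,0,20,191,390,174,0],
    [0,0,20,191,390,174,0],
    [0,0,20,191,390,174,0],
    [0,0,20,191,390,174,0],
  ],
)

```text
clock: 2.45
tool_pos: [0.48, -0.2199, 0.4004]
orientation: [-180.0, -0.0, 135.4]
force: [0.4, -0.0, -0.1]
opening: 0.0876
```

```bash
python3 - <<'E'
from h import *
o=ctrl.get_obs();p=ctrl.snapshot('wrist');save(p,'w1.png');c=cam(p,o)
print(o['clock'],o['tool_pos'],o['orientation'],np.abs(o['qvel']).max())
np.savez('w1.npz',R=c[0],t=c[1],K=c[2])
for l in ['extractor','flap','flap_bar']:
    print(l,[(np.round(d['centre'],3),d['confidence']) for d in ctrl.search_frame(p,l)])
E
```

```text
2.45 [ 0.48002263 -0.21985252  0.40038699] [-1.79993890e+02 -1.11787578e-02  1.35405112e+02] 1.0935945015373394
extractor [(array([ 0.561, -0.227,  0.144]), 0.97)]
flap [(array([ 0.568, -0.17 ,  0.173]), 0.78)]
flap_bar [(array([ 0.569, -0.174,  0.182]), 0.88)]
```

View pics/w1.png

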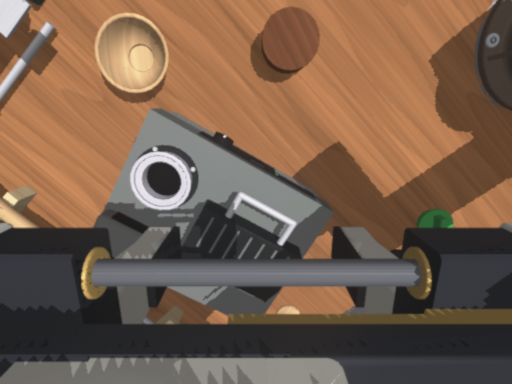

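```bash
cat > col.py <<'E'
from h import *
from scipy.optimize import minimize
def collar(im,c,g,z=.17):
    """fit the rim (outer 41 mm, inner 35.5) by mean brightness difference ring vs outside & inside"""
    gr=cv2.GaussianBlur(cv2.cvtColor(im,cv2.COLOR_BGR2GRAY),(0,0),1).astype(np.float32)
    a=np.linspace(0,2*np.pi,180)
    def ring(xy,r):
        P=np.stack([xy[0]+r*np.cos(a),xy[1]+r*np.sin(a),np.full_like(a,z)])
        q=c[2]@(c[0]@P+c[1][:,None]);q=q[:2]/q[2]
        return cv2.remap(gr,q[0].astype(np.float32)[None],q[1].astype(np.float32)[None],cv2.INTER_LINEAR).mean()
    f=lambda xy:-(2*ring(xy,.0385)-ring(xy,.0435)-ring(xy,.024)) 
    gs=[(f((g[0]+i*.002,g[1]+j*.002)),g[0]+i*.002,g[1]+j*.002) for i in range(-8,9) for j in range(-8,9)]
    b=min(gs);r=minimize(f,b[1:],method='Nelder-Mead',options=dict(initial_simplex=[b[1:],(b[1]+.001,b[2]),(b[1],b[2]+.001)]))
    return r.x,-r.fun
E
python3 - <<'E'
from col import *
d=np.load('w1.npz');c=(d['R'],d['t'],d['K']);im=cv2.imread('pics/w1.png')
print(collar(im,c,(.588,-.295)))
for n,uv,z in [('ringeye',(162,180),.17),('FL',(333,212),.14),('FR',(152,109),.14),('bar1',(240,195),.164),('bar2',(295,222),.164)]: print(n,onplane(c,uv,z).round(4))
t=cv2.imread('pics/top0.png');print(collar(t,cam(ctrl.snapshot('top')),(.588,-.295)))
E
```

```text
(array([ 0.58565787, -0.29533615]), np.float64(205.367919921875))
ringeye [ 0.5829 -0.2948  0.17  ]
FL [ 0.4506 -0.0852  0.14  ]
FR [ 0.529  -0.3702  0.14  ]
bar1 [ 0.5247 -0.2054  0.164 ]
bar2 [ 0.4975 -0.1224  0.164 ]
(array([ 0.58710677, -0.29533705]), np.float64(110.67433166503906))
```

Emit:
carry_out(
  increments=[
    [0,0,30,-100,260,-50,0.3],
    [0,0,72,-140,395,-150,0.3],
    [0,0,72,-140,395,-150,0.3],
    [0,0,72,-140,395,-150,0.3],
    [0,0,72,-140,395,-150,0.3],
    [0,0,72,-140,395,-150,0.3],
    [0,0,72,-140,395,-150,0.3],
    [0,0,72,-140,395,-150,0.3],
    [0,0,72,-140,395,-150,0.3],
    [0,0,72,-140,395,-150,0.3],
    [0,0,72,-140,395,-150,0.3],
  ],
)

```text
clock: 4.08
tool_pos: [0.3408, 0.1742, 0.251]
orientation: [180.0, 0.0, -152.8]
force: [-0.3, 0.6, -0.2]
opening: 0.0618
```

```bash
python3 - <<'E'
from h import *
o=ctrl.get_obs();p=ctrl.snapshot('wrist');save(p,'w2.png');c=cam(p,o)
print(o['clock'],o['tool_pos'],o['orientation'],np.abs(o['qvel']).max(),o['opening'])
np.savez('w2.npz',R=c[0],t=c[1],K=c[2])
for l in ['stopper']:
    print(l,[(np.round(d['centre'],3),d['confidence'],proj(c,d['centre']).round()) for d in ctrl.search_frame(p,l)])
E
```

```text
4.075 [0.34081577 0.17417633 0.25098192] [ 1.79984674e+02  3.97967737e-02 -1.52785786e+02] 0.25053762889905934 0.06180132732309108
stopper [(array([0.397, 0.238, 0.029]), 0.93, array([196., 190.])), (array([0.345, 0.123, 0.026]), 0.85, array([271., 129.])), (array([0.281, 0.249, 0.029]), 0.57, array([269., 233.])), (array([0.435, 0.133, 0.024]), 0.38, array([203., 103.]))]
```

View pics/w2.png

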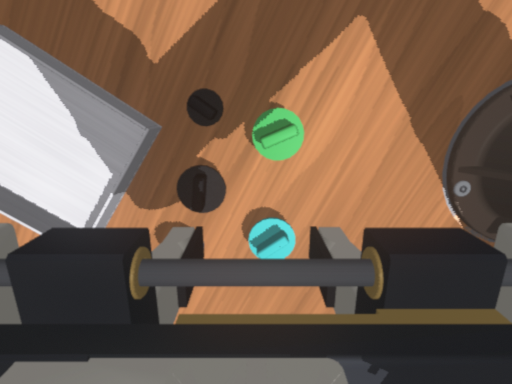

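```bash
python3 - <<'E'
from h import *
from scipy.optimize import minimize
d=np.load('w2.npz');c=(d['R'],d['t'],d['K']);im=cv2.imread('pics/w2.png')
g=cv2.cvtColor(im,cv2.COLOR_BGR2GRAY)
for uv,z in [((201,189),.027),((201,170),.053),((202,208),.053)]:print(onplane(c,uv,z).round(4))
# flange ring fit: dark disc of radius 33 mm at z .027
gr=cv2.GaussianBlur(g,(0,0),1).astype(np.float32);a=np.linspace(0,2*np.pi,120)
def ring(xy,r):
    q=c[2]@(c[0]@np.stack([xy[0]+r*np.cos(a),xy[1]+r*np.sin(a),np.full_like(a,.027)])+c[1][:,None]);q=q[:2]/q[2]
    return np.clip(cv2.remap(gr,q[0].astype(np.float32)[None],q[1].astype(np.float32)[None],1),0,80).mean()
f=lambda xy:ring(xy,.031)-ring(xy,.036)
print(min((f((.393+i*.001,.236+j*.001)),.393+i*.001,.236+j*.001) for i in range(-12,13) for j in range(-12,13)))
cr=cv2.convertScaleAbs(im[155:225,165:240],alpha=3,beta=0);cv2.imwrite('pics/w2c.png',cv2.resize(cr,None,fx=8,fy=8,interpolation=cv2.INTER_CUBIC))
E
```

```text
[0.3914 0.2346 0.027 ]
[0.4001 0.2039 0.053 ]
[0.3788 0.2481 0.053 ]
(np.float32(-22.796799), 0.392, 0.23399999999999999)
```

View pics/w2c.png

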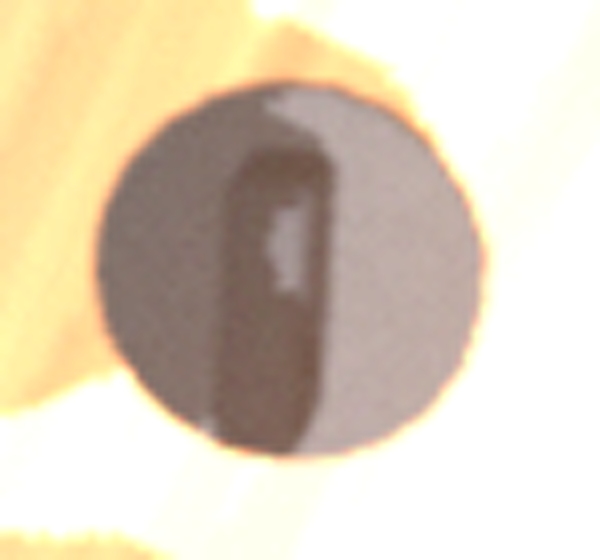

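Stopper flange centre is at px (201,189), giving (0.392, 0.2345). Its bar is within a few degrees of the tool's y axis, and the tray edge is left of it and clear of the fingers.

Emit:
carry_out(
  increments=[
    [0,0,-6,51,60,-60,0.35],
    [0,0,-6,51,60,-100,0.35],
    [0,0,-6,51,60,-160,0.35],
    [0,0,-6,51,60,-200,0.35],
    [0,0,-6,51,60,-221,0.35],
    [0,0,-6,51,60,-221,0.35],
    [0,0,-6,51,60,-221,1],
    [0,0,-6,51,60,-221,1],
    [0,0,-6,51,60,-221,1],
    [0,0,-6,51,60,-221,1],
    [0,0,-6,51,60,-221,1],
  ],
)

```text
clock: 5.55
tool_pos: [0.3913, 0.2352, 0.0297]
orientation: [180.0, 0.0, -158.6]
force: [-0.4, 0.7, 1.2]
opening: 0.0137
```

Emit:
carry_out(
  increments=[
    [0,0,0,0,0,40,1],
    [0,0,0,0,0,100,1],
    [0,0,0,0,0,160,1],
    [0,0,0,0,0,220,1],
    [0,0,-10,10,-60,260,1],
    [0,0,-20,60,-150,270,1],
    [0,0,-30,110,-250,270,1],
    [0,0,-50,150,-420,270,1],
    [0,0,-50,150,-420,270,1],
    [0,0,-50,150,-420,270,1],
    [0,0,-50,150,-420,270,1],
    [0,0,-50,150,-420,270,1],
  ],
)

```text
clock: 7.05
tool_pos: [0.5412, -0.1879, 0.2985]
orientation: [-179.9, -0.1, 151.2]
force: [-1.0, 0.1, -1.1]
opening: 0.014
```

```bash
python3 - <<'E'
from col import *
o=ctrl.get_obs();p=ctrl.snapshot('wrist');save(p,'w3.png');c=cam(p,o)
print(o['clock'],o['tool_pos'],o['orientation'],np.abs(o['qvel']).max(),o['opening'],o['force'])
np.savez('w3.npz',R=c[0],t=c[1],K=c[2])
print(collar(p['pixels'],c,(.587,-.295)))
E
```

```text
7.05 [ 0.54123504 -0.18793778  0.29848895] [-1.79946428e+02 -9.29678698e-02  1.51188868e+02] 15.829185531305276 0.013989939051925708 [-1.01033696  0.07406951 -1.05060347]
(array([ 0.5860465 , -0.29532837]), np.float64(241.2484130859375))
```

View pics/w3.png

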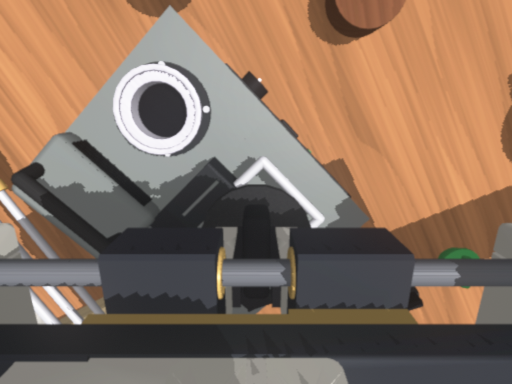

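```bash
python3 - <<'E'
from h import *
p=ctrl.snapshot('wrist');o=ctrl.get_obs();print(np.abs(o['qvel']).max(),o['tool_pos'])
im=p['pixels'];X=np.linalg.inv(np.array(p['hand_eye']));c=(X[:3,:3],X[:3,3],np.array(p['intrinsics']))
big=cv2.resize(cv2.convertScaleAbs(im[165:245,180:335],alpha=2.5,beta=0),None,fx=5,fy=5,interpolation=cv2.INTER_CUBIC)
for dy,col in [(-.004,(0,0,255)),(0,(0,255,0)),(.004,(255,0,0))]:
    for a in np.linspace(np.pi,2*np.pi,90):
        u,v=proj(c,(.033*np.cos(a),dy+.033*np.sin(a),.003)); cv2.circle(big,(int((u-180+.5)*5),int((v-165+.5)*5)),1,col,-1)
cv2.imwrite('pics/w3c.png',big)
E
```

```text
2.7479164641315355 [ 0.54114491 -0.18706969  0.29833561]
```

View pics/w3c.png

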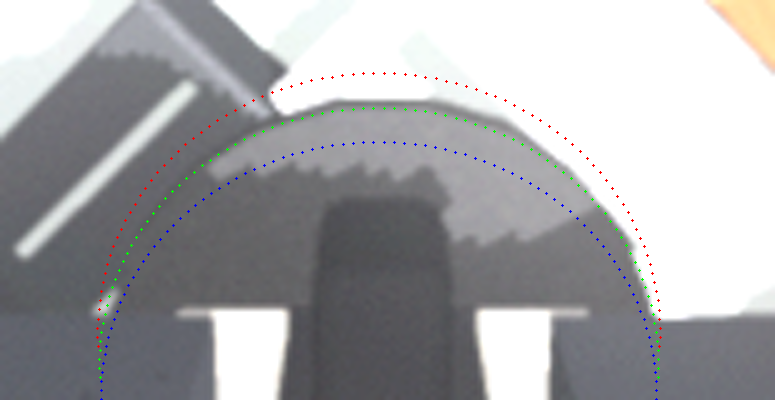

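Emit:
carry_out(
  increments=[
    [0,0,0,25,-60,0,1],
    [0,0,0,45,-108,0,1],
    [0,0,0,45,-108,-45,1],
    [0,0,0,45,-108,-83,1],
    [0,0,0,45,-108,-83,1],
    [0,0,0,45,-108,-83,1],
    [0,0,0,45,-108,-83,1],
  ],
)

```text
clock: 8.02
tool_pos: [0.5873, -0.2928, 0.219]
orientation: [180.0, 0.2, 151.4]
force: [0.0, -0.1, -0.5]
opening: 0.0139
```

```bash
python3 - <<'E'
from col import *
o=ctrl.get_obs();p=ctrl.snapshot('wrist');c=cam(p,o)
print(o['clock'],o['tool_pos'],o['orientation'],np.abs(o['qvel']).max(),o['opening'],o['force'])
p=ctrl.snapshot('scene');save(p,'s4.png')
E
```

```text
8.025 [ 0.58729473 -0.29279548  0.21898895] [179.96081004   0.19858423 151.41705779] 0.3866514637209828 0.013919176994554977 [ 0.00727961 -0.06178252 -0.50948621]
```

Emit:
carry_out(
  increments=[
    [0,0,0,-1,-2.2,0,1],
    [0,0,0,-1,-2.2,0,1],
    [0,0,0,-1,-2.2,-10,1],
    [0,0,0,-1,-2.2,-18,1],
    [0,0,0,-1,-2.2,-24,1],
    [0,0,0,-1,-2.2,-28,1],
    [0,0,0,-1,-2.2,-28,1],
  ],
)

```text
clock: 9.0
tool_pos: [0.5857, -0.295, 0.1883]
orientation: [180.0, 0.0, 151.4]
force: [2.4, -0.2, -2.0]
opening: 0.0137
```

Emit:
carry_out(
  increments=[
    [0,0,0,0.5,0,-4,1],
    [0,0,0,0.5,0,-8,1],
    [0,0,0,0.5,0,-12,1],
    [0,0,0,0.5,0,-15,1],
    [0,0,0,0.5,0,-17,1],
    [0,0,0,0.5,0,-17,1],
  ],
)

```text
clock: 9.75
tool_pos: [0.586, -0.2951, 0.1728]
orientation: [180.0, 0.1, 151.4]
force: [-0.2, 2.9, 6.6]
opening: 0.0142
```

Emit:
carry_out(
  increments=[
    [0,0,0,0,0,-2,1],
    [0,0,0,0,0,-2,1],
    [0,0,0,0,0,-1,0.6],
    [0,0,0,0,0,0,0.6],
    [0,0,0,0,0,0,0.6],
    [0,0,0,0,0,40,0.6],
    [0,0,0,-40,40,100,0.6],
    [0,0,0,-60,80,120,0.6],
    [0,0,0,-60,80,120,0.6],
    [0,0,0,-60,80,120,0.6],
  ],
)

```text
clock: 11.0
tool_pos: [0.5256, -0.2148, 0.2917]
orientation: [180.0, 0.0, 151.4]
force: [-0.0, -0.0, 0.2]
opening: 0.0351
```

```bash
python3 - <<'E'
from col import *
o=ctrl.get_obs();p=ctrl.snapshot('wrist');save(p,'w5.png');c=cam(p,o)
print(o['clock'],o['tool_pos'],o['orientation'],np.abs(o['qvel']).max(),o['opening'],o['force'])
np.savez('w5.npz',R=c[0],t=c[1],K=c[2])
for l in ['stopper_face','stopper','flap_bar']:
    print(l,[(np.round(d['centre'],3),d['confidence'],proj(c,d['centre']).round()) for d in ctrl.search_frame(p,l)])
print(proj(c,(.586,-.295,.17)))
E
```

```text
11.0 [ 0.52560258 -0.21478898  0.29168303] [1.79978469e+02 2.37136128e-02 1.51415979e+02] 2.119159571225333 0.03507037117438073 [-0.03450938 -0.01373016  0.24624799]
stopper_face [(array([ 0.58 , -0.296,  0.171]), 0.98, array([162., 141.])), (array([0.34 , 0.129, 0.048]), 0.86, array([464., 298.]))]
stopper [(array([ 0.585, -0.295,  0.168]), 0.87, array([160., 144.])), (array([0.346, 0.126, 0.046]), 0.85, array([459., 297.]))]
flap_bar [(array([ 0.567, -0.168,  0.182]), 0.64, array([241., 250.]))]
[157.84496079 144.59434852]
```

View pics/w5.png

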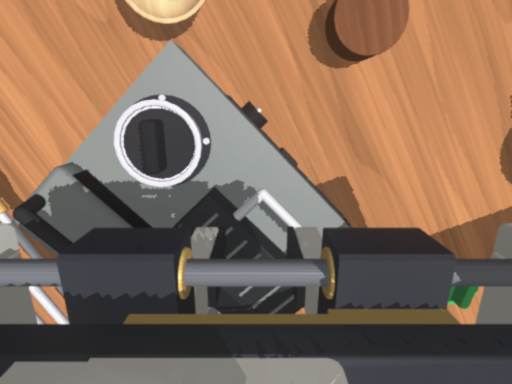

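The stopper flange sits concentric in the collar at (160,143), and the landing height and force match seating. Next is the bow, with the jaw axis along the extractor's x (yaw about 195.4°).

Emit:
carry_out(
  increments=[
    [0,0,11,-15,51,0,0.75],
    [0,0,22,-15,51,-20,0.75],
    [0,0,33,-15,51,-42,0.75],
    [0,0,44,-15,51,-42,0.75],
    [0,0,44,-15,51,-42,0.75],
    [0,0,44,-15,51,-42,0.75],
    [0,0,44,-15,51,-42,0.75],
    [0,0,44,-15,51,-42,0.75],
  ],
)

```text
clock: 12.2
tool_pos: [0.5108, -0.1641, 0.2497]
orientation: [-180.0, 0.0, -164.7]
force: [0.6, -0.4, 0.1]
opening: 0.0218
```

```bash
python3 - <<'E'
from col import *
o=ctrl.get_obs();p=ctrl.snapshot('wrist');save(p,'w6.png');c=cam(p,o)
print(o['clock'],o['tool_pos'],o['orientation'],np.abs(o['qvel']).max(),o['opening'],o['force'])
np.savez('w6.npz',R=c[0],t=c[1],K=c[2])
E
```

```text
12.2 [ 0.51075564 -0.16412579  0.24968137] [-1.79998975e+02  1.53987051e-02 -1.64706363e+02] 0.3039132851075015 0.021788187294531212 [ 0.64914033 -0.39013298  0.08058474]
```

View pics/w6.png

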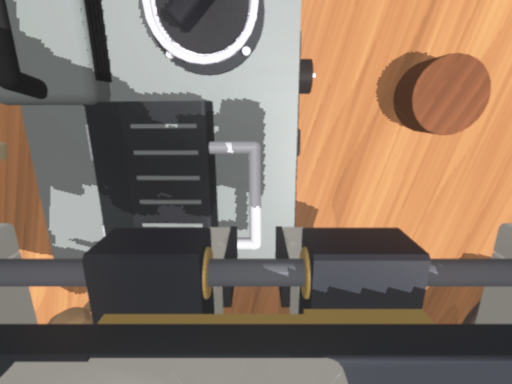

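Emit:
carry_out(
  increments=[
    [0,0,0,0,0,-40,0.75],
    [0,0,0,0,0,-65,0.75],
    [0,0,0,0,0,-85,0.75],
    [0,0,0,0,0,-99,0.75],
    [0,0,0,0,0,-99,0.75],
    [0,0,0,0,0,-99,1],
    [0,0,0,0,0,-99,1],
    [0,0,0,0,0,-99,1],
    [0,0,0,0,0,-99,1],
  ],
)

```text
clock: 13.38
tool_pos: [0.5119, -0.164, 0.1513]
orientation: [-180.0, 0.1, -164.6]
force: [5.1, 0.8, -0.3]
opening: 0.0089
```

```bash
python3 - <<'E'
import numpy as np
e=np.radians(15.4);a0=np.arctan2(14,-138)
for th in np.linspace(0,1.93,17)[1:]:
    dx=139*(np.cos(a0-th)-np.cos(a0));dz=139*(np.sin(a0-th)-np.sin(a0))
    print(round(th,2),[0,0,0,round(dx*np.cos(e),1),round(dx*np.sin(e),1),round(dz,1),1])
E
```

```text
0.12 [0, 0, 0, np.float64(2.6), np.float64(0.7), np.float64(16.5), 1]
0.24 [0, 0, 0, np.float64(7.1), np.float64(2.0), np.float64(32.6), 1]
0.36 [0, 0, 0, np.float64(13.4), np.float64(3.7), np.float64(48.1), 1]
0.48 [0, 0, 0, np.float64(21.5), np.float64(5.9), np.float64(62.6), 1]
0.6 [0, 0, 0, np.float64(31.2), np.float64(8.6), np.float64(76.0), 1]
0.72 [0, 0, 0, np.float64(42.4), np.float64(11.7), np.float64(88.1), 1]
0.84 [0, 0, 0, np.float64(54.9), np.float64(15.1), np.float64(98.7), 1]
0.96 [0, 0, 0, np.float64(68.5), np.float64(18.9), np.float64(107.6), 1]
1.09 [0, 0, 0, np.float64(83.1), np.float64(22.9), np.float64(114.8), 1]
1.21 [0, 0, 0, np.float64(98.4), np.float64(27.1), np.float64(120.2), 1]
1.33 [0, 0, 0, np.float64(114.3), np.float64(31.5), np.float64(123.6), 1]
1.45 [0, 0, 0, np.float64(130.4), np.float64(35.9), np.float64(124.9), 1]
1.57 [0, 0, 0, np.float64(146.5), np.float64(40.4), np.float64(124.3), 1]
1.69 [0, 0, 0, np.float64(162.4), np.float64(44.7), np.float64(121.6), 1]
1.81 [0, 0, 0, np.float64(178.0), np.float64(49.0), np.float64(117.0), 1]
1.93 [0, 0, 0, np.float64(192.9), np.float64(53.1), np.float64(110.5), 1]
```

Emit:
carry_out(
  increments=[
    [0,0,0,2.5,1,16.5,1],
    [0,0,0,7,2,32.5,1],
    [0,0,0,13.5,4,48,1],
    [0,0,0,21.5,6,62.5,1],
    [0,0,0,31,8.5,76,1],
    [0,0,0,42.5,11.5,88,1],
    [0,0,0,55,15,98.5,1],
    [0,0,0,55,15,98.5,1],
  ],
)

```text
clock: 14.38
tool_pos: [0.5665, -0.1486, 0.2477]
orientation: [180.0, -0.0, -164.6]
force: [7.8, -0.3, -8.4]
opening: 0.0088
```

Emit:
carry_out(
  increments=[
    [0,0,0,14,4,9,1],
    [0,0,0,29,8,16,1],
    [0,0,0,44,12,21.5,1],
    [0,0,0,60,16.5,25,1],
    [0,0,0,76,21,26,1],
    [0,0,0,92,25.5,25.5,1],
    [0,0,0,108,30,23,1],
    [0,0,0,124,34,18.5,1],
    [0,0,0,140,38,11.5,1],
    [0,0,0,140,38,11.5,1],
  ],
)

```text
clock: 15.62
tool_pos: [0.7064, -0.1109, 0.2593]
orientation: [180.0, -0.1, -164.6]
force: [-3.0, 0.9, -0.2]
opening: 0.0088
```

Emit:
carry_out(
  increments=[
    [0,0,0,0,0,0,0.6],
    [0,0,0,0,0,0,0.6],
    [0,0,0,0,0,25,0.6],
    [0,0,0,0,0,60,0.6],
    [0,0,-10,-50,-14,60,0.6],
    [0,0,-20,-90,-25,60,0.4],
    [0,0,-30,-115,-32,50,0.4],
    [0,0,-40,-115,-32,50,0.4],
    [0,0,-50,-115,-32,50,0.4],
    [0,0,-60,-115,-32,50,0.4],
    [0,0,-70,-115,-32,50,0.4],
    [0,0,-80,-115,-32,50,0.4],
    [0,0,-90,-115,-32,50,0.4],
    [0,0,-90,-115,-32,50,0.4],
    [0,0,-90,-115,-32,50,0.4],
  ],
)

```text
clock: 17.5
tool_pos: [0.5908, -0.1431, 0.3107]
orientation: [180.0, 0.0, 105.6]
force: [-0.4, -0.1, -1.1]
opening: 0.0522
```

```bash
python3 - <<'E'
from col import *
o=ctrl.get_obs();p=ctrl.snapshot('wrist');save(p,'w7.png');c=cam(p,o)
print(o['clock'],o['tool_pos'],o['orientation'],np.abs(o['qvel']).max(),o['opening'],o['force'])
np.savez('w7.npz',R=c[0],t=c[1],K=c[2])
for l in ['filter','stopper','flap']:
    print(l,[(np.round(d['centre'],3),d['confidence'],proj(c,d['centre']).round()) for d in ctrl.search_frame(p,l)])
E
```

```text
17.5 [ 0.59083754 -0.14313395  0.3107281 ] [1.79963725e+02 8.22551242e-03 1.05585318e+02] 0.597218382021079 0.052244733659050385 [-0.42390951 -0.07666959 -1.06258577]
filter [(array([ 0.59 , -0.144,  0.126]), 0.71, array([256., 172.]))]
stopper [(array([ 0.581, -0.29 ,  0.17 ]), 0.62, array([115., 135.])), (array([0.347, 0.114, 0.028]), 0.55, array([490.,  37.]))]
flap [(array([ 0.673, -0.119,  0.199]), 0.78, array([258., 271.])), (array([ 0.582, -0.286,  0.166]), 0.26, array([121., 137.]))]
```

View pics/w7.png

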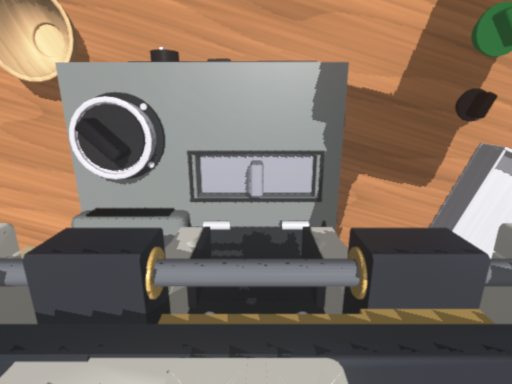

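Filter block is at px (256,177), directly under the tool, the cover is open behind it and the stopper still seated. Descending and gripping.

Emit:
carry_out(
  increments=[
    [0,0,0,0,0,-60,0.4],
    [0,0,0,0,0,-110,0.4],
    [0,0,0,0,0,-140,0.4],
    [0,0,0,0,0,-160,0.4],
    [0,0,0,0,0,-171,0.4],
    [0,0,0,0,0,-171,0.4],
    [0,0,0,0,0,-171,1],
    [0,0,0,0,0,-171,1],
    [0,0,0,0,0,-171,1],
    [0,0,0,0,0,-171,1],
    [0,0,0,0,0,-171,1],
  ],
)

```text
clock: 19.08
tool_pos: [0.5907, -0.1431, 0.1398]
orientation: [180.0, 0.0, 105.4]
force: [-1.0, 1.2, 1.9]
opening: 0.0138
```

Emit:
carry_out(
  increments=[
    [0,0,0,0,0,15,1],
    [0,0,0,0,0,35,1],
    [0,0,0,0,0,60,1],
    [0,0,0,0,0,85,1],
    [0,0,0,0,0,110,1],
    [0,0,0,0,0,135,1],
    [0,0,0,0,0,155,1],
    [0,0,0,0,0,160,1],
    [0,0,0,0,0,160,1],
  ],
)

```text
clock: 20.2
tool_pos: [0.5905, -0.143, 0.2995]
orientation: [180.0, -0.0, 105.4]
force: [-0.8, -0.2, -1.6]
opening: 0.0134
```

Emit:
carry_out(
  increments=[
    [0,0,3,0,25,0,1],
    [0,0,7,0,65,0,1],
    [0,0,12,1,110,0,1],
    [0,0,16,2,155,0,1],
    [0,0,20,3,200,0,1],
    [0,0,24,4,245,0,1],
    [0,0,28,5,290,0,1],
    [0,0,30,5,335,0,1],
    [0,0,30,5,375,0,1],
    [0,0,30,5,405,0,1],
    [0,0,30,5,422,0,1],
    [0,0,30,5,430,-15,1],
    [0,0,30,5,430,-30,1],
    [0,0,30,5,430,-40,1],
    [0,0,30,5,430,-40,1],
    [0,0,30,5,430,-40,1],
  ],
)

```text
clock: 22.2
tool_pos: [0.596, 0.2865, 0.2601]
orientation: [180.0, 0.0, 135.3]
force: [-0.2, -0.2, -1.4]
opening: 0.0137
```

```bash
python3 - <<'E'
from col import *
o=ctrl.get_obs()
print(o['clock'],o['tool_pos'],o['orientation'],np.abs(o['qvel']).max(),o['opening'],o['force'])
ims=[]
for n in ['scene','top']:
    p=ctrl.snapshot(n);c=cam(p);ims.append(p['pixels'])
    for l in ['filter','stopper','tray','flap']:
        print(n,l,[(np.round(d['centre'],3),round(d['confidence'],2)) for d in ctrl.search_frame(p,l)][:4])
a,b=ims
cv2.imwrite('pics/end.png',np.vstack([cv2.resize(a[140:340,80:480],(800,400))[:300],cv2.resize(b[80:230,70:470],(800,300))]))
E
```

```text
22.2 [0.59604813 0.28648174 0.26012226] [1.79960512e+02 2.10114820e-02 1.35342912e+02] 0.33204459487164967 0.013661567827018746 [-0.20330156 -0.215441   -1.36240935]
scene filter [(array([0.633, 0.244, 0.23 ]), 0.95)]
scene stopper [(array([0.285, 0.249, 0.026]), 0.79), (array([0.348, 0.116, 0.025]), 0.72), (array([ 0.594, -0.295,  0.167]), 0.57)]
scene tray [(array([0.599, 0.29 , 0.004]), 0.65)]
scene flap [(array([ 0.701, -0.14 ,  0.239]), 0.67)]
top filter [(array([0.586, 0.276, 0.224]), 0.77), (array([0.683, 0.088, 0.116]), 0.44)]
top stopper [(array([0.331, 0.128, 0.03 ]), 0.81), (array([ 0.586, -0.291,  0.175]), 0.7), (array([0.282, 0.255, 0.022]), 0.65)]
top tray [(array([0.569, 0.254, 0.002]), 0.82), (array([ 0.619, -0.183,  0.138]), 0.25)]
top flap []
```

View pics/end.png

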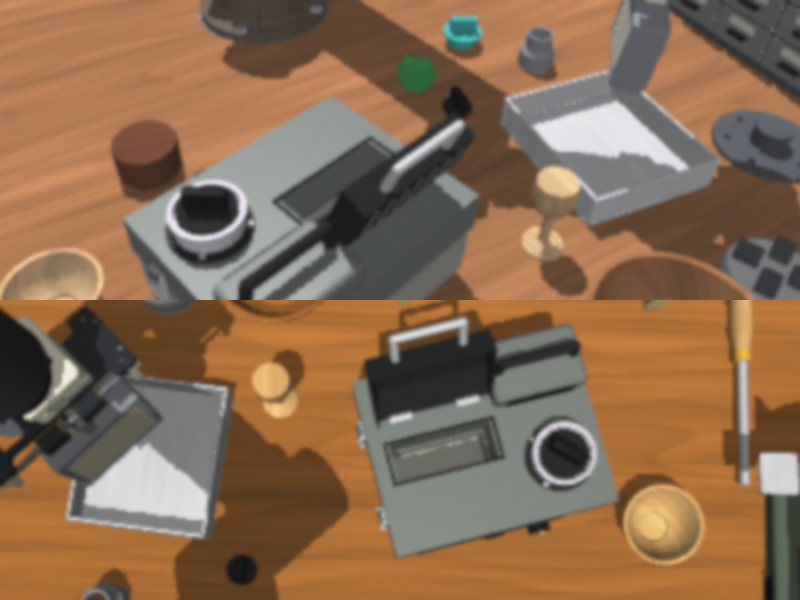

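```bash
python3 -c "
from plant import ctrl
print(ctrl.close_job())"
```

```text
the job is handed in; nothing more can be done
None
```

The job is handed in, at about 22 s of the 72 s allowed. It reports no verdict, so what follows is what my own checks showed.

- **Stopper:** I pushed the black stopper that fits the inlet into the collar. It stopped at the computed flush height, with the tool tip at 0.1728 m and a reaction of about 7 N. The pictures afterwards show its flange concentric in the collar. I did not measure the remaining height offset independently.
- **Cover:** I swung it by its bow to about 1.94 rad, judged from the arm's path. The end pictures show it leaning back, open.
- **Filter:** It is held by its grip block (opening 13.7 mm) over the tray. The tool is at (0.596, 0.286) and the tray centre measured (0.596, 0.284) at the start. It looks upright and the arm is still. The underside is at about 0.158 m, roughly 0.11 m above the tray's rim.
- **Loose things:** The tray and the other things that show in the end pictures look undisturbed. Where each one ended up was not measured.

One check disagreed. The last top-camera picture put the tray centre at (0.569, 0.254), most likely because the filter and gripper hide part of it. The scene camera, at (0.599, 0.290), agrees with the first measurement.

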